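Set and lock the length stop of a baguette slicer

TASK

Set the baguette slicer's length stop to the loaf that lies ready under the blade: with a fingertip, gently push the stop along its slot until its plate just rests against the loaf's cut end, without shoving the loaf along. Then lock the stop there: flick the wing nut round clockwise (seen from above) with fingertip strokes on its wings until it is fully tight. Only push with the fingers - pinch, grip or lift nothing - and leave the raised blade and everything else on the counter where it is; finish clear of it all.

Things in the scene. Friction and masses are not known exactly. Their poses are not given: they have to be found in the camera images.
- slicer: the baguette slicer, fixed to the counter: a wooden board 560 mm long (its y axis), 260 mm deep (its x axis), top 34 mm above the counter; origin on the counter under the board's middle. The stop's slot runs along y on x = 0 in the -y half; the loaf lies on x = 0 towards +y. All its parts turn with its yaw
- stop (a joint): how far the length stop has been pushed along its slot in the slicer's +y direction, towards the loaf (m), 0 to 0.15. It slides stiffly and cannot be lifted. It stays where it is left, but a push along the slot of over about 4 N shifts it, even when the wing nut is tight
- stop_face (a point): middle of the loaf-side face of the stop, 62 mm above the counter; axes as the slicer's, y points at the loaf. The stop is bent aluminium: an upright plate 100 mm wide (x), 4 mm thick (the face is its +y side), top 89 mm above the counter, and a flat foot 76 mm wide, 4 mm thick, reaching 88 mm back (-y), on which the stud with the wing nut stands
- wing_nut (a joint): how far the wing nut has been turned clockwise seen from above (rad): 0 at its slackest, 9.42 when it is down tight on its washer and turns no farther (its wings then lie along the slicer's y axis, square to the plate). It turns lightly (about 0.018 N m), sinks 1.75 mm a turn, and stays where it is left
- nut_wings (a point): on the wing nut's axis at its wings' mid-height, 48 mm behind (-y) the stop's face, 61 to 64 mm above the counter; its y axis runs along the wings. Steel, 64 mm across two opposite wings: round lobes 13 to 32 mm from the axis, 5 mm thick, 9.5 mm up and down from this point. Hub 25 mm wide, top 5 mm below this point; 12 mm stud up to 5 mm above it. Wings pass 12 mm from the plate
- loaf_end (a point): the flat cut end of the baguette, that faces the stop: the point on it 28 mm above the board. The loaf, 62 mm in diameter, 300 mm long, about 320 g, loose on the board, runs from here along its +y axis (the slicer's, within 2 degrees), under the raised blade
- blade (a joint): blade arm with black handle: 0 raised (as it must stay), to 0.5 rad as it comes down. It lies in the plane y = +40 mm of the slicer; hinge at the board's far (+x) side, handle end 155 mm nearer (-x) than the board's middle and 260 mm above the counter
- roll: bystander: a bread roll, 68 mm across, 43 mm high, on the board at the near (-x) side of the stop's slot; origin under its middle
- jam_jar: bystander: a small jam jar, 42 mm across, 52 mm high, on the board at the far (+x) side of the stop's slot; origin under its middle
- cup_a: bystander: an upturned white cup with a handle, 82 mm across, 70 mm high, beyond and right of the slicer; origin under its middle
- cup_b: bystander: another such cup, right of the slicer; origin under its middle
- jug: bystander: a white insulated jug, 128 mm across, 275 mm high, to the right of the slicer; origin under its middle
- bread_knife: bystander: a bread knife lying flat to the right, 330 mm long, 24 mm high; origin under its middle
- crumb_brush: bystander: a small wooden crumb brush, 150 x 34 mm, 40 mm high, near the robot at the right; origin under its middle

How it is judged:
On the way, in this order (a step that is already met when the one before it is completed fails the run):
1. the stop's plate rests against the loaf's cut end while the wing nut is still slack (y of loaf_end in the frame of stop_face below 0.004 m and value of joint wing_nut below 8 rad), for 0.2 s.
2. the wing nut is tight with the plate against the loaf (y of loaf_end in the frame of stop_face below 0.005 m and value of joint wing_nut above 9.17 rad), for 0.2 s.
At the end, for the whole second after the job is handed in: the stop's plate stands within 5 mm of the loaf's cut end, the wing nut is within 0.25 rad of fully tight, the loaf's end is within 15 mm of where it lay and the blade is still raised (all of step 2 and distance of loaf_end from where it was at the start of the episode below 0.015 m and value of joint blade below 0.1 rad); the robot touches nothing.
It fails at once if the loaf was shoved along or lifted (15 mm) (distance of loaf_end from where it was at the start of the episode above 0.015 m).
It fails at once if the nut was tight with the stop not against the loaf (value of joint wing_nut above 9.17 rad and y of loaf_end in the frame of stop_face above 0.008 m).
It fails at once if the stop or its nut was pinched or forced (over 35 N) (contact force between the fingers and stop above 35 N).
It fails at once if the blade was pulled down (value of joint blade above 0.1 rad).
It fails at once if a bystander was moved (30 mm) (distance of any of roll, jam_jar, cup_a, cup_b, jug, bread_knife, crumb_brush from where it was at the start of the episode above 0.03 m).
It also fails if it takes over 72 s, if anything falls off the work surface, if the arm or the gripper's body presses on something with over 40 N, if the wrist force passes 120 N, or if a joint passes its speed limit or range.

ROBOT

A 7-joint arm with a two-finger parallel gripper is mounted at the origin on the work surface. World frame = base frame: x ahead of the robot, y to its left, z up, the work surface at z = 0. Lengths are in m, angles in rad, forces in N, time in s.
With the tool pointing down it reaches from about 0.425 to 0.875 m from the base axis. Payload 4.7 kg.
Tool frame: the origin (TCP) lies at the very end of the fingers, on their centre line; the grasp point (between the pads) lies 19 mm behind it; z points along the fingers, y is the line along which they close (so a half turn about z gives the same grasp; the last joint's range is limited). The gripper opens to 87 mm and grips with 3 to 60 N. Pads are 19 mm wide; open, the fingers measure 117 mm over their backs; the gripper's body (75 mm by 190 mm) begins 51 mm behind the grasp point.
Start: joints at [1.151, 0.321, -0.07, 1.45, 0.023, 1.371, -0.057], TCP at [0.273, -0.59, 0.223] pointing down, gripper open.
Joint ranges: [-2.86, 2.86], [-0.3, 2.09], [-1.38, 1.24], [0.06, 2.45], [-1.56, 4.7], [0.09, 2.05], [-2.69, 2.69]. Speed limits (rad/s): [2.57, 2.57, 3.14, 3.14, 3.14, 3.14, 3.14].

INTERFACE

Orientations are given as a rotation vector (axis times angle).
In Python, from bench import ctrl, get_image, job gives the robot as it stands.
- The arm moves only by the shell command python3 -m crank 'ROWS' [FORCE]. ROWS is JSON, a list that holds one entry, the list of rows, each a list of 5 numbers: the shift along the tool's x, y, z in mm, then the turn about the tool's z in rad, then the closure, from -1 (fully open) to 1 (shut), so that 0 is half open. A call has 1 to 10 rows; each row shifts and turns the commanded pose from where the row before left it, along the tool's axes as they then stand; what a row does not reach is not made up. A row lasts 1/12 s, in which the tool goes at most 41.7 mm and 7.16 degrees, less where a joint would pass 70% of its speed; a pose out of reach is approached as far as the arm can. A call with a gripper value outside its range is refused whole. The fingers move at their own pace and stop on an object; FORCE is the grip in N (left out, the last holds). Time passes only in rows, so rows that do not move let the fingers close. It gives the time, the measured TCP pose, the force, the opening and the grip force at its end, in the units of the state.
- ctrl.get_state(): the state, without advancing time (a new reading comes with each control period).
- get_image(name): name is "side" or "top" or "wrist"; returns a dict with "pixels" (384x512x3 uint8, red, green, blue), "fx", "fy", "cx", "cy" (pixels), "T" (4x4, takes a point from camera to world coordinates); the wrist camera has in their place "T_tool_cam" (4x4, takes a point from camera to tool coordinates, whose origin is the TCP and whose axes are the flange's). Camera axes: x right, y down, z forward; pixel columns grow to the right and rows downward; lengths in m; the calibration is good to about 2 mm. A picture is of the moment at which its call begins: read the wrist's pose just before it. There is no depth.
- job.close_job(): hands the job in; it is judged then, once.
The state is a dict: "time": time; "joint_positions": joint angles; "qd": joint speeds; "joint_torque": joint torques, N m; "position": TCP position; "tool_rot": TCP orientation; "ft_force": force on the tool from outside, world axes, zero at the start; "torque": the same for the moment, N m; "grip_width": opening from 0.0 (shut) to 1.0 (fully open); "grip_force": force on a finger pad.
Only numpy, scipy, OpenCV 4.12 (cv2) and the standard library are available. Lean on these libraries where they do the work, as an engineer would, in place of code of your own. Each camera call takes 0.05 s, during which the arm holds its last target. There are 200 camera calls.

## Working session

There is one attempt and no reset: what is moved stays moved. The work goes in short steps, Python scripts to look and compute and a shell command to move; the robot and the scene stay as the last step left them, time stands still between calls to the robot, and variables do not carry over. Pictures are saved under pics/ and viewed, at most 10 in all, crops included, and the job is handed in when it is done.

```bash
mkdir -p pics; cat > h.py <<'E'
import numpy as np, cv2
from bench import ctrl,get_image,job
from scipy.spatial.transform import Rotation as R
def snap(n,f):
    s=ctrl.get_state(); im=get_image(n); cv2.imwrite(f,im['pixels'][:,:,::-1])
    if 'T' in im: T=np.array(im['T'])
    else:
        W=np.eye(4);W[:3,:3]=R.from_rotvec(s['tool_rot']).as_matrix();W[:3,3]=s['position'];T=W@np.array(im['T_tool_cam'])
    np.savez(f+'.npz',T=T,K=[im['fx'],im['fy'],im['cx'],im['cy']])
    return s
def px(f,u,v,z):
    d=np.load(f+'.npz');T=d['T'];fx,fy,cx,cy=d['K']
    r=T[:3,:3]@[(u-cx)/fx,(v-cy)/fy,1];return T[:3,3]+r*(z-T[2,3])/r[2]
def proj(f,p):
    d=np.load(f+'.npz');T=d['T'];fx,fy,cx,cy=d['K']
    c=T[:3,:3].T@(np.array(p)-T[:3,3]);return np.array([fx*c[0]/c[2]+cx,fy*c[1]/c[2]+cy])
E
python3 - <<'E'
from h import *
s=snap('top','pics/top.png');snap('side','pics/side.png')
print(s)
a=cv2.imread('pics/top.png');cv2.imwrite('pics/top2.png',cv2.resize(a,(800,600),interpolation=cv2.INTER_CUBIC))
print(np.load('pics/top.png.npz')['T'],np.load('pics/top.png.npz')['K'])
E
```

```text
{'time': 0.0, 'joint_positions': array([ 1.15112863,  0.32178616, -0.0700844 ,  1.45170351,  0.02261475,
        1.37079027, -0.05689809]), 'qd': array([ 1.01147425e-03, -1.81538914e-03, -1.23145868e-03,  2.81409535e-03,
       -3.24312241e-05, -2.05001345e-03,  1.16573983e-03]), 'joint_torque': array([ 2.13729090e-04, -4.91291785e+01, -4.03624177e-01, -3.12529063e+01,
       -6.39108382e-02,  4.38970432e-02,  1.89111643e-04]), 'position': array([ 0.27290214, -0.58931394,  0.22147113]), 'tool_rot': array([-3.06619664e+00, -6.75692981e-01,  8.16655012e-04]), 'ft_force': array([ 0.22995247, -0.64885756,  1.02322244]), 'torque': array([ 0.01636717, -0.01546129, -0.00602635]), 'grip_force': 0.0, 'grip_width': 1.0022770994602912}
[[ 2.47755565e-02 -9.95454245e-01  9.19620417e-02  3.62535067e-01]
 [-9.99692309e-01 -2.45593272e-02  3.48237997e-03 -1.24249068e-01]
 [-1.20802406e-03 -9.20200237e-02 -9.95756424e-01  1.21084606e+00]
 [ 0.00000000e+00  0.00000000e+00  0.00000000e+00  1.00000000e+00]] [378.98625288 378.98625288 257.68260292 195.29884747]
```

View pics/top2.png

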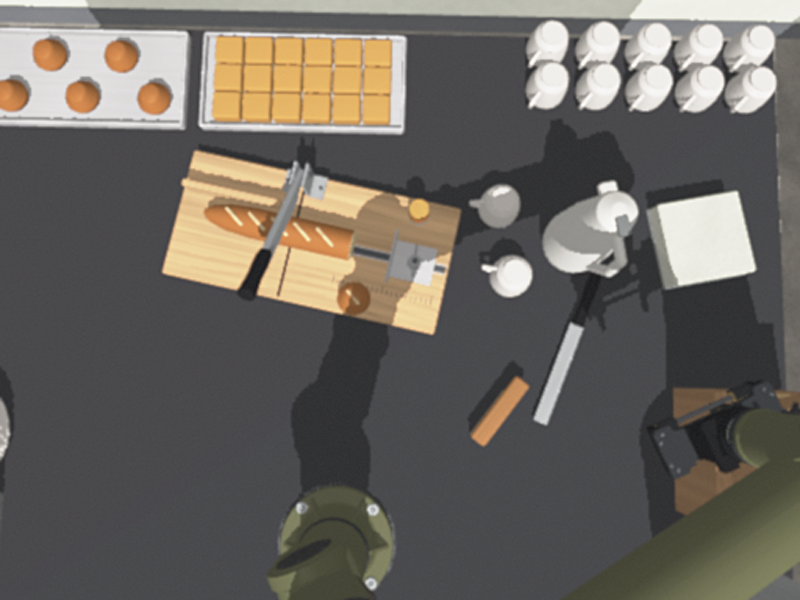

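View pics/side.png

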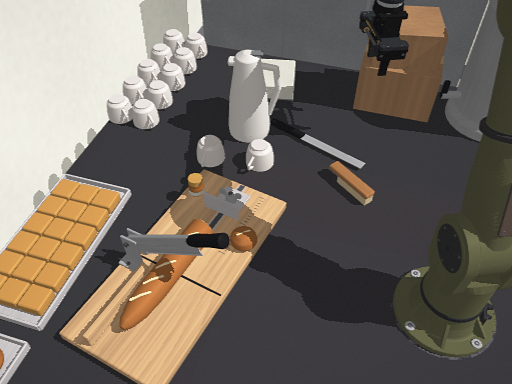

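```bash
python3 - <<'E'
from h import *
f='pics/top.png'
c=np.array([px(f,u*.64,v*.64,.034) for u,v in[(195,151),(461,208),(435,334),(163,275)]])
print(c.round(3),np.linalg.norm(np.diff(c,axis=0),axis=1),c.mean(0))
a=cv2.imread(f)[120:220,215:305];cv2.imwrite('pics/c1.png',cv2.resize(a,(540,600),interpolation=cv2.INTER_CUBIC))
a=cv2.imread('pics/side.png')[165:265,170:270];cv2.imwrite('pics/c2.png',cv2.resize(a,(600,600),interpolation=cv2.INTER_CUBIC))
E
```

```text
[[ 0.777  0.312  0.034]
 [ 0.672 -0.233  0.034]
 [ 0.415 -0.186  0.034]
 [ 0.52   0.362  0.034]] [0.55597355 0.26089293 0.55777482] [0.59613315 0.06375746 0.034     ]
```

View pics/c1.png

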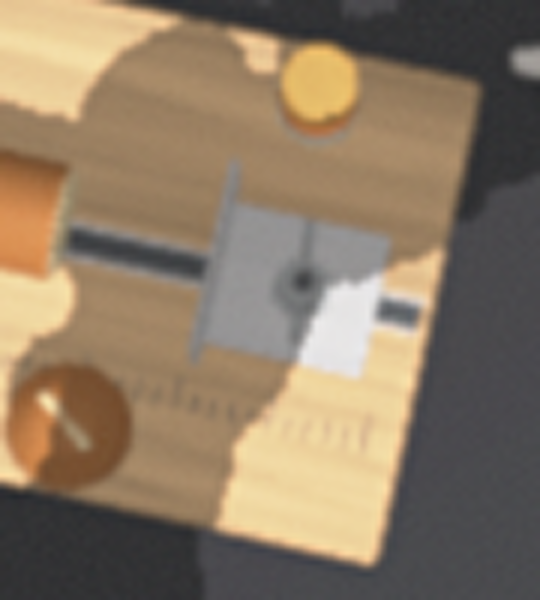

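View pics/c2.png

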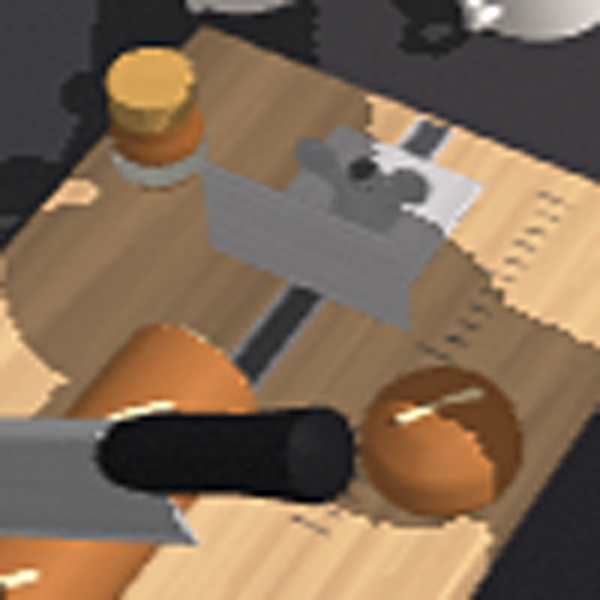

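```bash
cat >> h.py <<'E'
O=np.array([.596,.0638]);yaw=-.19
ex=np.array([np.cos(yaw),np.sin(yaw)]);ey=np.array([-ex[1],ex[0]])
def sl(p): d=np.array(p)[:2]-O; return np.array([d@ex,d@ey])
def wd(x,y,z): return np.r_[O+x*ex+y*ey,z]
E
python3 - <<'E'
from h import *
f='pics/top.png'
for n,u,v,z in [('plate a',233,160,.089),('plate b',193,358,.089),('loaf a',72,170,.065),('loaf b',48,278,.065),('stud',303,281,.067),('wing a',307,222,.066),('wing b',297,335,.066),('foot c',390,238,.038),('foot d',362,376,.038),('slot',72,240,.034),('slotend',420,315,.034),('roll',70,425,.03),('jar',320,83,.052)]:
    p=px(f,u/6+215,v/6+120,z);print(n,p.round(4),sl(p).round(4))
f='pics/side.png'
for n,u,v,z in [('stud',362,168,.067),('plate a',203,170,.089),('plate b',443,240,.089),('wing a',312,150,.069),('wing b',415,180,.069)]:
    p=px(f,u/6+170,v/6+165,z);print(n,p.round(4),sl(p).round(4))
E
```

```text
plate a [ 0.6127 -0.1051  0.089 ] [ 0.0483 -0.1627]
plate b [ 0.5122 -0.0878  0.089 ] [-0.0537 -0.1647]
loaf a [ 0.6109 -0.0224  0.065 ] [ 0.0309 -0.0819]
loaf b [ 0.5547 -0.012   0.065 ] [-0.0263 -0.0822]
stud [ 0.556  -0.1419  0.067 ] [-0.0004 -0.2096]
wing a [ 0.5866 -0.1433  0.066 ] [ 0.0299 -0.2051]
wing b [ 0.5283 -0.1395  0.066 ] [-0.028  -0.2125]
foot c [ 0.5847 -0.1873  0.038 ] [ 0.0363 -0.2487]
foot d [ 0.5117 -0.1742  0.038 ] [-0.0378 -0.2496]
slot [ 0.5803 -0.0209  0.034 ] [ 0.0006 -0.0861]
slotend [ 0.5451 -0.204   0.034 ] [ 0.0006 -0.2726]
roll [ 0.4832 -0.0226  0.03  ] [-0.0944 -0.1062]
jar [ 0.6627 -0.1486  0.052 ] [ 0.1057 -0.196 ]
stud [ 0.5559 -0.1417  0.067 ] [-0.0006 -0.2093]
plate a [ 0.6114 -0.1024  0.089 ] [ 0.0465 -0.1603]
plate b [ 0.5031 -0.0952  0.089 ] [-0.0612 -0.1736]
wing a [ 0.5793 -0.1435  0.069 ] [ 0.0227 -0.2068]
wing b [ 0.5312 -0.1401  0.069 ] [-0.0251 -0.2124]
```

```bash
cat >> h.py <<'E'
def go(x,y,z,slic=True):
    s=ctrl.get_state();M=R.from_rotvec(s['tool_rot']).as_matrix()
    t=wd(x,y,z) if slic else np.array([x,y,z])
    print('t',round(s['time'],2),'pos',s['position'].round(4),'sl',sl(s['position']).round(4),'psi-yaw',round(np.arctan2(M[1,0],M[0,0])-yaw,4),'tilt',M[:,2].round(3),'j',s['joint_positions'].round(2),'F',s['ft_force'].round(1),'T',s['torque'].round(2),'g',round(s['grip_width'],3))
    print('need tool mm',(M.T@(t-s['position'])*1000).round(1))
E
python3 -m crank '[[[0,0,-10,0.12,1],[0,0,-10,0.12,1],[0,0,-10,0.12,1],[0,0,0,0.12,1],[0,0,0,0.12,1],[0,0,0,0.023,1],[0,0,0,0,1]]]' 10
python3 -c "
from h import *
go(.30,-.33,.25,False);go(0,-.235,.20)
print(px('pics/top.png',590*.64,240*.64,0.1))"
```

```text
time: 0.68
position: [0.2732, -0.5895, 0.252]
tool_rot: [-3.127, 0.294, 0.001]
ft_force: [0.4, -0.3, -0.8]
grip_width: 0.553
grip_force: 0.0
t 0.68 pos [ 0.2732 -0.5895  0.252 ] sl [-0.1936 -0.7025] psi-yaw 0.0028 tilt [-0.001  0.001 -1.   ] j [ 1.09  0.31  0.01  1.41 -0.    1.43 -0.66] F [ 0.4 -0.3 -0.8] T [ 0.04 -0.03 -0.01] g 0.553
need tool mm [ -21.9 -260.     2.2]
t 0.68 pos [ 0.2732 -0.5895  0.252 ] sl [-0.1936 -0.7025] psi-yaw 0.0028 tilt [-0.001  0.001 -1.   ] j [ 1.09  0.31  0.01  1.41 -0.    1.43 -0.66] F [ 0.4 -0.3 -0.8] T [ 0.04 -0.03 -0.01] g 0.553
need tool mm [ 195.  -466.9   52.2]
[ 0.59836526 -0.47364721  0.1       ]
```

```bash
python3 -m crank '[[[-3,-37,0,0,1],[-3,-37,0,0,1],[-3,-37,0,0,1],[-3,-37,0,0,1],[-3,-37,0,0,1],[-3,-37,0,0,1],[-3,-37,0,0,1],[0,0,0,0,1]]]'
python3 -c "
from h import *
go(0,-.235,.20)"
```

```text
time: 1.35
position: [0.3032, -0.3246, 0.2527]
tool_rot: [-3.127, 0.279, 0.0]
ft_force: [0.7, 0.4, -0.0]
grip_width: 0.023
grip_force: 0.0
t 1.35 pos [ 0.3032 -0.3246  0.2527] sl [-0.2142 -0.4368] psi-yaw 0.0123 tilt [ 0.     0.002 -1.   ] j [ 0.92 -0.13 -0.15  1.88 -0.02  1.39 -0.97] F [ 0.7  0.4 -0. ] T [0.05 0.   0.07] g 0.023
need tool mm [ 216.7 -199.    53. ]
```

```bash
python3 -m crank '[[[31,-29,0,0,1],[31,-29,0,0,1],[31,-29,0,0,1],[31,-29,8,0,1],[31,-29,15,0,1],[31,-29,15,0,1],[31,-25,15,0,1],[0,0,0,0.012,1],[0,0,0,0,1]]]'
python3 -c "
from h import *
go(0,-.197,.078)"
```

```text
time: 2.1
position: [0.543, -0.1803, 0.2002]
tool_rot: [-3.124, 0.305, 0.006]
ft_force: [-0.0, -1.3, 0.9]
grip_width: 0.001
grip_force: 0.0
t 2.1 pos [ 0.543  -0.1803  0.2002] sl [-0.0059 -0.2497] psi-yaw -0.0045 tilt [-0.003  0.003 -1.   ] j [ 0.64  0.2  -0.42  1.67  0.08  1.3  -1.55] F [-0.  -1.3  0.9] T [-0.    0.06  0.02] g 0.001
need tool mm [  6.2 -52.5 122.2]
```

Take a wrist view on the way.

```bash
python3 -m crank '[[[3,-13,10,0,1],[3,-13,10,0,1],[0,-13,10,0,1],[0,-13,10,0,1],[0,0,0,0,1],[0,0,0,0,1]]]'
python3 -c "
from h import *
snap('wrist','pics/w1.png')
go(0,-.197,.078)
for n,p in dict(face=wd(0,-.162,.089),stud=wd(0,-.21,.067),loaf=wd(0,-.082,.062),tip=wd(0,-.197,.16)).items(): print(n,proj('pics/w1.png',p).round(1))"
```

```text
time: 2.6
position: [0.5579, -0.134, 0.1627]
tool_rot: [3.125, -0.314, -0.001]
ft_force: [-0.2, 0.6, -0.2]
grip_width: 0.006
grip_force: 0.0
t 2.65 pos [ 0.5583 -0.1349  0.1632] sl [ 0.0005 -0.2022] psi-yaw -0.0119 tilt [ 0.    -0.002 -1.   ] j [ 0.58  0.23 -0.44  1.71  0.1   1.23 -1.66] F [ 0.7 -0.3 -0.2] T [-0.    0.03  0.  ] g 0.006
need tool mm [-0.7 -5.4 85.2]
face [208.4 205. ]
stud [266.7 196. ]
loaf [123.7 195.9]
tip [249.4 244.6]
```

View pics/w1.png

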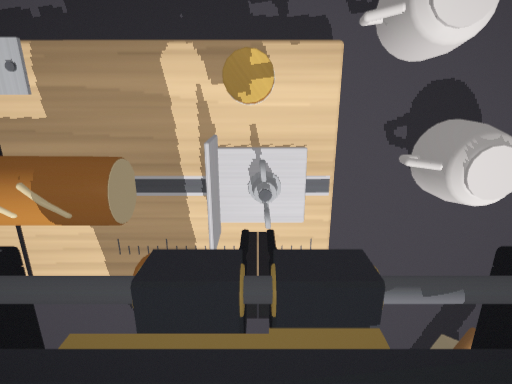

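```bash
python3 -m crank '[[[0,0,20,0,1],[0,0,20,0,1],[0,0,20,0,1],[0,0,15,0,1],[0,-2,10,-0.01,1],[0,-3,0,0,1],[0,0,0,0,1],[0,0,0,0,1]]]'
python3 -c "
from h import *
go(0,-.187,.078)"
```

```text
time: 3.32
position: [0.5607, -0.1284, 0.0788]
tool_rot: [3.127, -0.3, 0.004]
ft_force: [0.1, -0.5, 0.1]
grip_width: 0.003
grip_force: 0.0
t 3.32 pos [ 0.5607 -0.1284  0.0788] sl [ 0.0017 -0.1954] psi-yaw -0.0011 tilt [ 0.002 -0.001 -1.   ] j [ 0.56  0.31 -0.44  1.8   0.15  1.07 -1.7 ] F [ 0.1 -0.5  0.1] T [0.   0.02 0.02] g 0.003
need tool mm [-1.7 -8.4  0.8]
```

```bash
for i in 1; do python3 -m crank '[[[-0.5,-2.5,0,0,1],[-0.5,-2.5,0,0,1],[-0.5,-2.5,0,0,1],[0,-2.5,0,0,1],[0,0,0,0,1]]]'; python3 -m crank '[[[0,-2.5,0,0,1],[0,-2.5,0,0,1],[0,-2.5,0,0,1],[0,-2.5,0,0,1]]]'; python3 -m crank '[[[0,-2.5,0,0,1],[0,-2.5,0,0,1],[0,-2.5,0,0,1],[0,-2.5,0,0,1]]]';python3 -m crank '[[[0,-2.5,0,0,1],[0,-2.5,0,0,1],[0,-2.5,0,0,1],[0,-2.5,0,0,1]]]'; done | grep -v -e rot -e grip
python3 -c "
from h import *
go(0,-.187,.078)"
```

```text
time: 3.73
position: [0.5604, -0.1169, 0.0776]
ft_force: [-0.2, 1.2, 0.9]
time: 4.07
position: [0.5621, -0.1078, 0.0773]
ft_force: [0.0, -0.3, 0.1]
time: 4.4
position: [0.5637, -0.0996, 0.0774]
ft_force: [-1.4, -3.9, 1.0]
time: 4.73
position: [0.566, -0.0885, 0.0774]
ft_force: [0.5, -5.0, -1.2]
t 4.73 pos [ 0.566  -0.0885  0.0774] sl [-0.0007 -0.1552] psi-yaw -0.0013 tilt [ 0. -0. -1.] j [ 0.5   0.31 -0.46  1.8   0.16  1.07 -1.77] F [ 0.5 -5.  -1.2] T [-0.95  0.07 -0.04] g 0.006
need tool mm [ 0.8 31.8 -0.6]
```

```bash
(python3 -m crank '[[[0,-5,0,0,1],[0,-5,0,0,1],[0,-5,0,0,1],[0,-5,0,0,1],[0,-4,0,0,1],[0,-4,0,0,1]]]'; python3 -m crank '[[[0,-4,0,0,1],[0,-4,0,0,1],[0,-4,0,0,1],[0,-3,0,0,1],[0,-3,0,0,1],[0,-2,0,0,1],[0,0,0,0,1]]]') | grep -v -e rot -e grip
python3 -c "
from h import *
snap('wrist','pics/w2.png');snap('side','pics/s2.png');go(0,-.1,.078)
a=cv2.imread('pics/s2.png')[165:265,170:270];a=cv2.resize(a,(400,400),interpolation=cv2.INTER_CUBIC)
b=cv2.resize(cv2.imread('pics/w2.png')[100:300,60:260],(400,400),interpolation=cv2.INTER_CUBIC)
cv2.imwrite('pics/m2.png',np.hstack([a,b]))"
```

```text
time: 5.23
position: [0.5716, -0.0605, 0.0774]
ft_force: [1.9, -5.0, -2.5]
time: 5.82
position: [0.5752, -0.0404, 0.0775]
ft_force: [2.0, -2.5, -0.1]
t 5.92 pos [ 0.575  -0.0404  0.0775] sl [-0.001  -0.1063] psi-yaw -0.0006 tilt [-0.     0.001 -1.   ] j [ 0.44  0.32 -0.48  1.79  0.17  1.07 -1.86] F [ 1.5 -1.4  0.3] T [-0.44 -0.12 -0.01] g 0.005
need tool mm [ 1.  -6.3 -0.5]
```

View pics/m2.png

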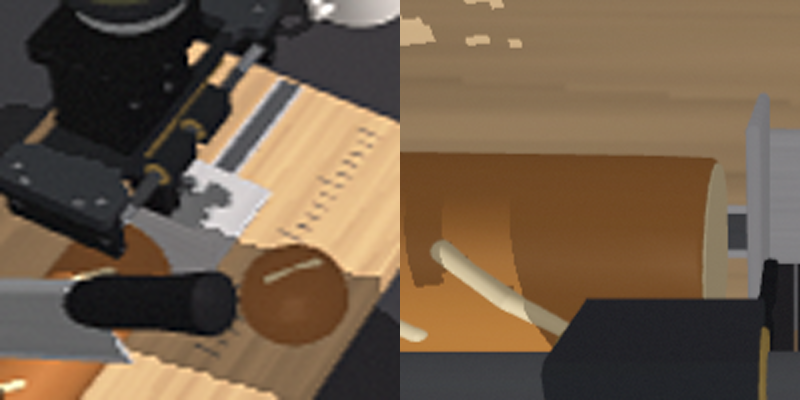

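```bash
python3 -c "
from h import *
f='pics/w2.png'
print('plate',sl(px(f,234,190,.089)),sl(px(f,234,230,.089)))
for y in(-.086,-.084,-.082,-.080,-.078): 
  a=np.linspace(0,2*np.pi,200);q=np.array([proj(f,wd(.031*np.cos(t),y,.065+.031*np.sin(t))) for t in a]); print(y,q.min(0).round(1),q.max(0).round(1))
for y in (-.102,-.098,-.094): print(y,proj(f,wd(.0,y,.089)),proj(f,wd(.05,y,.089)))
"
```

```text
plate [ 0.03717893 -0.09463891] [ 0.01492153 -0.09409278]
-0.086 [218.  186.3] [229.1 288.3]
-0.084 [214.1 186.3] [226.3 288.3]
-0.082 [210.3 186.3] [223.5 288.3]
-0.08 [206.4 186.3] [220.8 288.3]
-0.078 [202.6 186.3] [218.  288.3]
-0.102 [249.11163135 255.01952916] [248.13405132 165.35215023]
-0.098 [241.8051798  255.02651943] [240.11051655 165.36330408]
-0.094 [234.49924429 255.03350921] [232.0876041  165.37445706]
```

```bash
(python3 -m crank '[[[0,-2,0,0,1],[0,-2,0,0,1],[0,-2,0,0,1],[0,-1.5,0,0,1],[0,-1,0,0,1],[0,0,0,0,1]]]'; python3 -m crank '[[[0,-1,0,0,1],[0,-1,0,0,1],[0,-1,0,0,1],[0,-1,0,0,1]]]';python3 -m crank '[[[0,0,0,0,1],[0,0,0,0,1]]]') | grep -v -e rot -e grip
python3 -c "
from h import *
snap('wrist','pics/w3.png');snap('side','pics/s3.png');go(0,-.1,.078)
a=cv2.imread('pics/s3.png')[200:260,170:230];a=cv2.resize(a,(400,400),interpolation=cv2.INTER_CUBIC)
b=cv2.resize(cv2.imread('pics/w3.png')[140:240,170:270],(400,400),interpolation=cv2.INTER_CUBIC)
cv2.imwrite('pics/m3.png',np.hstack([a,b]))"
```

```text
time: 6.42
position: [0.5766, -0.0326, 0.0775]
ft_force: [-0.4, -2.6, 2.6]
time: 6.75
position: [0.5773, -0.029, 0.0774]
ft_force: [-1.1, -4.2, 3.1]
time: 6.92
position: [0.5773, -0.0289, 0.0774]
ft_force: [-0.7, -3.1, 1.8]
t 7.02 pos [ 0.5773 -0.0289  0.0773] sl [-0.0008 -0.0945] psi-yaw -0.001 tilt [-0.  0. -1.] j [ 0.42  0.32 -0.49  1.79  0.17  1.07 -1.89] F [-1.3 -2.3  3.5] T [-0.66  0.17 -0.  ] g 0.008
need tool mm [ 0.8  5.5 -0.7]
```

View pics/m3.png

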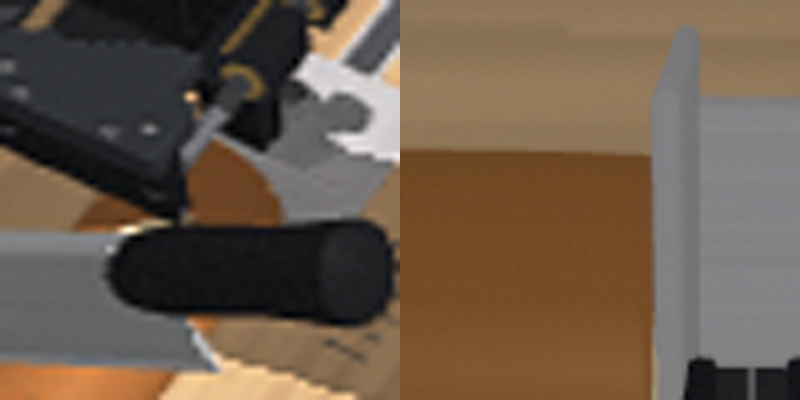

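```bash
(python3 -m crank '[[[0,-1,0,0,1],[0,-1,0,0,1],[0,0,0,0,1],[0,0,0,0,1],[0,0,0,0,1]]]') | grep -v -e rot -e grip
python3 -c "
from h import *
snap('wrist','pics/w4.png');go(0,-.1,.078)
b=cv2.resize(cv2.imread('pics/w4.png')[140:240,170:270],(600,600),interpolation=cv2.INTER_CUBIC)
cv2.imwrite('pics/m4.png',b)
f='pics/w4.png'
for yy in (-.083,-.082,-.081,-.08,-.079): 
  a=np.linspace(0,2*np.pi,200);q=np.array([proj(f,wd(.004+.031*np.cos(t),yy,.065+.031*np.sin(t))) for t in a]); print(yy,q.min(0).round(1),proj(f,wd(.02,yy,.089)))
"
```

```text
time: 7.43
position: [0.5775, -0.0279, 0.0773]
ft_force: [-1.7, -5.6, 3.1]
t 7.48 pos [ 0.5775 -0.0279  0.0773] sl [-0.0008 -0.0936] psi-yaw -0.0018 tilt [-0.    -0.001 -1.   ] j [ 0.42  0.33 -0.49  1.79  0.17  1.07 -1.89] F [-1.4 -4.9  2.9] T [-1.06  0.41 -0.02] g 0.0
need tool mm [ 0.8  6.4 -0.6]
-0.083 [236.3 180. ] [236.68728797 221.27362782]
-0.082 [234.4 180. ] [234.79078772 221.27943239]
-0.081 [232.4 180. ] [232.89429146 221.28523694]
-0.08 [230.5 180. ] [230.99779919 221.29104148]
-0.079 [228.6 180. ] [229.1013109  221.29684601]
```

View pics/m4.png

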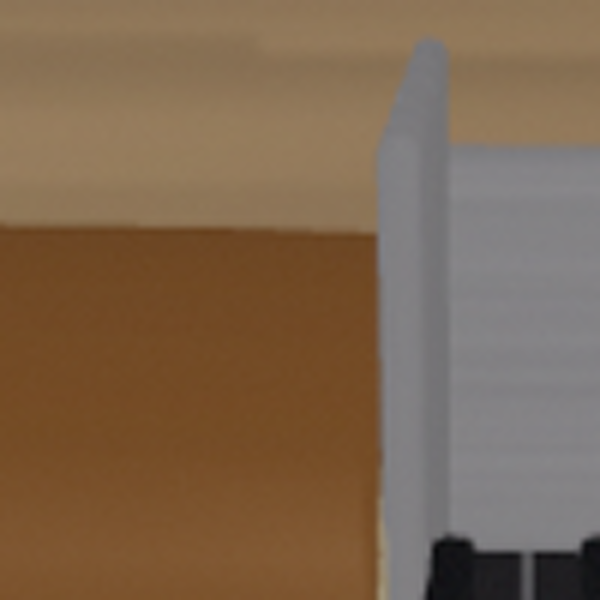

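```bash
(python3 -m crank '[[[0,4,0,0,1],[0,4,-4,0,1],[0,4,-20,0,1],[0,8,-20,0,1],[0,8,-10,0,1],[0,7.5,0,0,1],[0,0,0,-0.12,0.15],[0,0,0,-0.12,0.15],[0,0,0,-0.12,0.15],[0,0,0,-0.12,0.15]]]' 10
python3 -m crank '[[[0,0,0,-0.12,0.15],[0,0,0,-0.12,0.15],[0,0,0,-0.12,0.15],[0,0,0,-0.12,0.15],[0,0,0,-0.12,0.15],[0,0,0,-0.12,0.15],[0,0,0,-0.12,0.15],[0,0,0,-0.12,0.15],[0,0,0,-0.12,0.15],[0,0,0,-0.12,0.15]]]'
python3 -m crank '[[[0,0,0,-0.12,0.15],[0,0,0,-0.12,0.15],[0,0,0,-0.12,0.15],[0,0,0,-0.12,0.15],[0,0,0,-0.12,0.15],[0,0,0,-0.12,0.15],[0,0,0,-0.12,0.15],[0,0,0,-0.12,0.15],[0,0,0,-0.12,0.15],[0,0,0,-0.12,0.15]]]'
python3 -m crank '[[[0,0,0,-0.12,0.15],[0,0,0,-0.12,0.15],[0,0,0,-0.12,0.15],[0,0,0,-0.12,0.15],[0,0,0,-0.12,0.15],[0,0,0,-0.12,0.15],[0,0,0,-0.12,0.15],[0,0,0,-0.12,0.15],[0,0,0,0,0.15]]]')|grep -e ref -e time
python3 -c "
from h import *
snap('top','pics/t5.png');snap('wrist','pics/w5.png');go(-.0005,-.1293,.13)
for z in(.0,.019): print(proj('pics/w5.png',ctrl.get_state()['position']+[0,0,z]))
a=cv2.imread('pics/w5.png')
cv2.imwrite('pics/m5.png',cv2.resize(a,(768,576),interpolation=cv2.INTER_CUBIC))
for y in (-.0816,): print(proj('pics/w5.png',wd(0,y,.089)),proj('pics/w5.png',wd(0,y-.048,.068)))
"
```

```text
time: 8.32
time: 9.15
time: 9.98
time: 10.73
t 10.83 pos [ 0.5704 -0.062   0.1305] sl [-0.0014 -0.1284] psi-yaw -2.448 tilt [-0.001  0.001 -1.   ] j [ 0.95  0.42 -1.08  1.73  0.4   1.23  1.84] F [-0.7 -0.   0.3] T [ 0.15 -0.07 -0.01] g 0.424
need tool mm [-0.1 -1.3  0.5]
[258.00363167 246.98665425]
[258.15982751 263.80997422]
[305.01629112 258.58899979] [255.31038617 209.94385897]
```

View pics/m5.png

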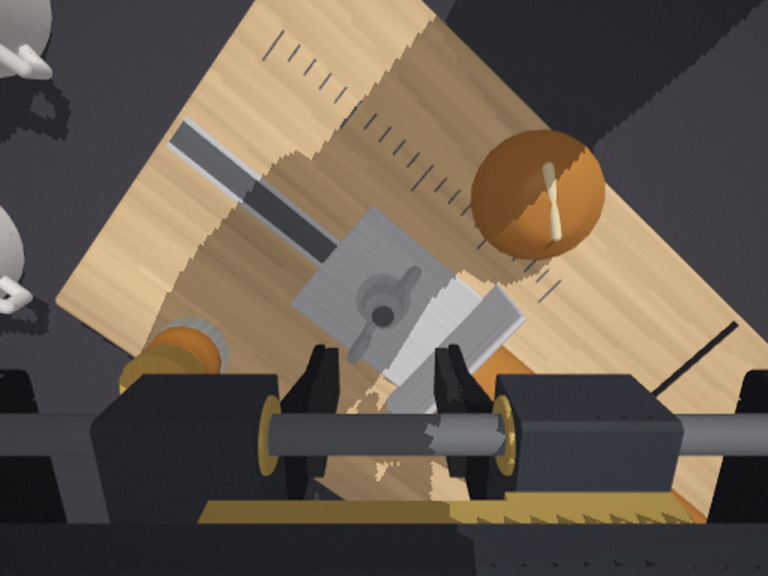

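```bash
python3 -m crank '[[[0,-1.3,10,0,0.15],[0,0,20,0,0.15],[0,0,20,0,0.15],[0,0,12,0,0.15],[0,0,8,0,0.15],[0,0,4,0,0.15],[0,0,0,0,0.15],[0,0,0,0,0.15]]]' >/dev/null
python3 -c "
from h import *
go(-.0005,-.1293,.056)"
```

```text
t 11.5 pos [ 0.5721 -0.0629  0.0579] sl [ 0.0005 -0.129 ] psi-yaw -2.4445 tilt [ 0.001 -0.    -1.   ] j [ 0.89  0.51 -1.02  1.8   0.48  1.11  1.78] F [0.6 0.3 0.8] T [ 0.16 -0.09 -0.06] g 0.425
need tool mm [1.  0.4 1.9]
```

```bash
(python3 -m crank '[[[0.5,0,1.5,0.12,0.15],[0,0,0,0.12,0.15],[0,0,0,0.12,0.15],[0,0,0,0.12,0.15],[0,0,0,0.12,0.15],[0,0,0,0.12,0.15],[0,0,0,0.12,0.15],[0,0,0,0.12,0.15],[0,0,0,0.12,0.15],[0,0,0,0.12,0.15]]]'
python3 -c "
from h import *
go(-.0005,-.1293,.056)"
python3 -m crank '[[[0,0,0,0.12,0.15],[0,0,0,0.12,0.15],[0,0,0,0.12,0.15],[0,0,0,0.12,0.15],[0,0,0,0.12,0.15],[0,0,0,0.12,0.15],[0,0,0,0.12,0.15],[0,0,0,0.12,0.15],[0,0,0,0.12,0.15],[0,0,0,0,0.15]]]')|grep -v rot
python3 -c "
from h import *
go(-.0005,-.1293,.056)"
```

```text
time: 12.33
position: [0.5721, -0.0632, 0.0572]
ft_force: [0.2, -0.1, -0.3]
grip_width: 0.429
grip_force: 0.0
t 12.33 pos [ 0.5721 -0.0632  0.0572] sl [ 0.0006 -0.1292] psi-yaw 2.6329 tilt [ 0.002 -0.    -1.   ] j [ 0.72  0.41 -0.78  1.8   0.33  1.06  0.69] F [ 0.2 -0.1 -0.3] T [ 0.   -0.08  0.01] g 0.429
need tool mm [ 0.9 -0.6  1.2]
time: 13.17
position: [0.5722, -0.0626, 0.0571]
ft_force: [-0.0, 0.2, 0.4]
grip_width: 0.421
grip_force: 0.2
t 13.17 pos [ 0.5722 -0.0626  0.0571] sl [ 0.0005 -0.1286] psi-yaw 1.5566 tilt [ 0.002 -0.    -1.   ] j [ 0.56  0.36 -0.59  1.81  0.23  1.04 -0.32] F [-0.   0.2  0.4] T [ 0.07 -0.12  0.04] g 0.421
need tool mm [-0.7 -1.   1.1]
```

```bash
(python3 -m crank '[[[-0.5,-0.7,0,0.1,0.15],[0,0,0,0.1,0.15],[0,0,0,0.1,0.15],[0,0,0,0.1,0.15],[0,0,0,0.1,0.15],[0,0,0,0.1,0.15],[0,0,0,0.1,0.15],[0,0,0,0.1,0.15],[0,0,0,0,0.15]]]')|grep -v rot
python3 -c "
from h import *
go(-.0005,-.1293,.056)"
(python3 -m crank '[[[0,0,0,0.05,0.15],[0,0,0,0.05,0.15],[0,0,0,0.05,0.15],[0,0,0,0,0.15]]]')>/dev/null
python3 -c "
from h import *
go(-.0005,-.1293,.056)"
(python3 -m crank '[[[0,0,0,0.05,0.15],[0,0,0,0.05,0.15],[0,0,0,0,0.15]]]')>/dev/null
python3 -c "
from h import *
go(-.0005,-.1293,.056)"
```

```text
time: 13.92
position: [0.5713, -0.0635, 0.0568]
ft_force: [0.4, -0.2, -0.5]
grip_width: 0.428
grip_force: 0.2
t 13.92 pos [ 0.5713 -0.0635  0.0568] sl [-0.0002 -0.1296] psi-yaw 0.7599 tilt [ 0.002 -0.    -1.   ] j [ 0.46  0.34 -0.46  1.81  0.17  1.03 -1.07] F [ 0.4 -0.2 -0.5] T [ 0.03 -0.12  0.02] g 0.428
need tool mm [-0.  -0.5  0.8]
t 14.25 pos [ 0.5711 -0.0636  0.0566] sl [-0.0003 -0.1298] psi-yaw 0.6126 tilt [ 0.002 -0.    -1.   ] j [ 0.44  0.33 -0.43  1.81  0.16  1.03 -1.21] F [0.9 1.1 0.6] T [ 0.05 -0.18  0.03] g 0.424
need tool mm [ 0.2 -0.5  0.6]
t 14.5 pos [ 0.5709 -0.0637  0.0563] sl [-0.0006 -0.13  ] psi-yaw 0.5123 tilt [ 0.001 -0.    -1.   ] j [ 0.42  0.33 -0.42  1.82  0.16  1.03 -1.3 ] F [ 1.  -1.2  0.2] T [ 0.02 -0.19  0.07] g 0.43
need tool mm [ 0.4 -0.5  0.3]
```

```bash
for i in 1 2 3; do
(python3 -m crank '[[[0,0,0,0.04,0.15],[0,0,0,0.04,0.15],[0,0,0,0,0.15]]]')>/dev/null
python3 -c "
from h import *
go(-.0005,-.1293,.056)" | grep -v need; done; python3 -c "
from h import *
snap('side','pics/s6.png'); a=cv2.imread('pics/s6.png')[165:265,170:270]
cv2.imwrite('pics/m6.png',cv2.resize(a,(600,600),interpolation=cv2.INTER_CUBIC))"
```

```text
t 14.75 pos [ 0.5707 -0.0638  0.0562] sl [-0.0007 -0.1301] psi-yaw 0.4323 tilt [ 0.001 -0.    -1.   ] j [ 0.41  0.33 -0.41  1.82  0.15  1.03 -1.38] F [ 1.  -0.4  0.7] T [ 0.02 -0.16  0.01] g 0.424
t 15.0 pos [ 0.5706 -0.0638  0.0561] sl [-0.0008 -0.1301] psi-yaw 0.3519 tilt [ 0. -0. -1.] j [ 0.4   0.33 -0.39  1.82  0.15  1.02 -1.46] F [ 0.3 -0.3 -0.1] T [ 0.05 -0.16  0.05] g 0.426
t 15.25 pos [ 0.5705 -0.0638  0.056 ] sl [-0.001  -0.1301] psi-yaw 0.2717 tilt [ 0. -0. -1.] j [ 0.39  0.33 -0.38  1.82  0.14  1.02 -1.53] F [0.6 0.4 0.2] T [ 0.03 -0.12  0.05] g 0.423
```

```bash
for i in 1 2 3 4; do
(python3 -m crank '[[[0.2,0.1,0,0.04,0.15],[0,0.1,0,0.04,0.15],[0,0,0,0,0.15]]]')>/dev/null
python3 -c "
from h import *
go(-.0005,-.1293,.056)" | grep -v need; done
```

```text
t 15.55 pos [ 0.5706 -0.064   0.0559] sl [-0.0008 -0.1303] psi-yaw 0.1909 tilt [ 0. -0. -1.] j [ 0.38  0.33 -0.37  1.82  0.14  1.02 -1.61] F [0.3 1.  0.5] T [ 0.07 -0.15 -0.05] g 0.424
t 15.8 pos [ 0.5708 -0.0642  0.0559] sl [-0.0006 -0.1305] psi-yaw 0.1109 tilt [-0. -0. -1.] j [ 0.37  0.32 -0.36  1.82  0.13  1.02 -1.69] F [0.9 0.7 0.2] T [-0.03 -0.15 -0.  ] g 0.428
t 16.05 pos [ 0.5709 -0.0644  0.0559] sl [-0.0004 -0.1306] psi-yaw 0.031 tilt [-0. -0. -1.] j [ 0.36  0.32 -0.34  1.82  0.13  1.02 -1.76] F [0.5 0.2 0.2] T [ 0.02 -0.14  0.01] g 0.422
t 16.3 pos [ 0.571  -0.0644  0.0558] sl [-0.0004 -0.1306] psi-yaw -0.0488 tilt [-0. -0. -1.] j [ 0.35  0.32 -0.33  1.82  0.12  1.02 -1.84] F [ 0.3 -0.3  0.1] T [ 0.08 -0.05 -0.  ] g 0.423
```

```bash
(python3 -m crank '[[[0,0,0,0.1,0.15],[0,0,0,0.1,0.15],[0,0,0,0.1,0.15],[0,0,0,0.1,0.15],[0,0,0,0.1,0.15],[0,0,0,0.1,0.15],[0,0,0,0,0.15],[0,0,0,0,0.15]]]'
python3 -c "
from h import *
go(-.0005,-.1293,.13)"
python3 -m crank '[[[0,0,0,-0.1,0.15],[0,0,-10,0,0.15],[0,0,-20,0,0.15],[0,0,-20,0,0.15],[0,0,-20,0,0.15],[0,0,-5,-0.12,0.15],[0,0,0,-0.12,0.15],[0,0,0,-0.12,0.15],[0,0,0,-0.12,0.15],[0,0,0,0,0.15]]]')|grep -v rot
python3 -c "
from h import *
go(-.0005,-.1293,.13)
snap('wrist','pics/w7.png')"
cat >> h.py <<'E'
def prof(f,yc=-.1293,z=.069):
    g=cv2.GaussianBlur(cv2.imread(f),(3,3),0).mean(2).astype(np.float32)
    for r in(.020,.026):
        o=[]
        for k in range(36):
            t=np.radians(10*k);u,v=proj(f,wd(r*np.cos(t)-.0005,yc+r*np.sin(t),z));o.append(int(g[int(round(v))%384,int(round(u))%512]))
        print(r,o)
E
python3 -c "
from h import *
prof('pics/w5.png');prof('pics/w7.png')"
```

```text
time: 16.97
position: [0.5706, -0.0642, 0.0556]
ft_force: [-0.3, 0.1, -0.3]
grip_width: 0.426
grip_force: 0.5
t 16.97 pos [ 0.5706 -0.0642  0.0556] sl [-0.0007 -0.1305] psi-yaw -0.6459 tilt [-0.001  0.    -1.   ] j [ 0.28  0.31 -0.24  1.82  0.09  1.02 -2.41] F [-0.3  0.1 -0.3] T [0.28 0.16 0.03] g 0.426
need tool mm [ -0.6  -1.  -74.4]
time: 17.8
position: [0.5713, -0.0648, 0.1317]
ft_force: [0.7, -0.2, 0.0]
grip_width: 0.424
grip_force: 0.0
t 17.8 pos [ 0.5713 -0.0648  0.1317] sl [ 0.     -0.1309] psi-yaw -0.0681 tilt [ 0.001 -0.    -1.   ] j [ 0.34  0.24 -0.32  1.75  0.08  1.16 -1.83] F [ 0.7 -0.2  0. ] T [ 0.1  -0.03 -0.03] g 0.424
need tool mm [-0.6 -1.6  1.7]
0.02 [106, 109, 129, 131, 132, 129, 132, 192, 194, 195, 195, 196, 195, 193, 144, 133, 133, 133, 114, 103, 111, 113, 112, 116, 115, 115, 123, 131, 130, 132, 130, 130, 132, 129, 129, 113]
0.026 [102, 115, 131, 130, 129, 166, 193, 195, 194, 195, 196, 195, 194, 198, 196, 188, 132, 132, 112, 102, 133, 135, 134, 133, 131, 133, 131, 132, 131, 131, 130, 130, 130, 131, 130, 128]
0.02 [102, 122, 165, 108, 143, 127, 125, 125, 123, 125, 125, 124, 124, 125, 122, 124, 191, 191, 192, 155, 146, 183, 190, 195, 195, 193, 194, 194, 192, 191, 192, 192, 166, 155, 103, 101]
0.026 [121, 102, 141, 166, 123, 126, 126, 125, 123, 125, 125, 124, 124, 122, 121, 115, 114, 176, 176, 168, 152, 179, 193, 190, 194, 195, 195, 194, 191, 193, 192, 192, 188, 190, 186, 127]
```

```bash
(python3 -m crank '[[[-0.5,-1.5,0,-0.12,0.15],[0,0,0,-0.12,0.15],[0,0,0,-0.12,0.15],[0,0,0,-0.12,0.15],[0,0,0,-0.12,0.15],[0,0,0,-0.12,0.15],[0,0,0,-0.12,0.15],[0,0,0,-0.12,0.15],[0,0,0,-0.12,0.15],[0,0,0,-0.12,0.15]]]'
python3 -m crank '[[[0,0,0,-0.12,0.15],[0,0,0,-0.12,0.15],[0,0,0,-0.12,0.15],[0,0,0,-0.12,0.15],[0,0,0,-0.12,0.15],[0,0,0,-0.12,0.15],[0,0,0,-0.12,0.15],[0,0,0,-0.12,0.15],[0,0,0,-0.12,0.15],[0,0,0,-0.12,0.15]]]'
python3 -m crank '[[[0,0,0,-0.12,0.15],[0,0,0,-0.12,0.15],[0,0,0,-0.12,0.15],[0,0,0,-0.12,0.15],[0,0,0,-0.12,0.15],[0,0,0,-0.12,0.15],[0,0,0,-0.12,0.15],[0,0,0,-0.12,0.15],[0,0,0,-0.12,0.15],[0,0,0,-0.12,0.15]]]'
python3 -m crank '[[[0,0,0,-0.12,0.15],[0,0,0,-0.12,0.15],[0,0,0,-0.08,0.15],[0,0,0,0,0.15],[0,0,0,0,0.15]]]') >/dev/null
python3 -c "
from h import *
snap('wrist','pics/w8.png')
prof('pics/w8.png')
go(-.0005,-.1293,.057)"
```

```text
0.02 [124, 104, 110, 129, 129, 128, 128, 127, 128, 130, 129, 130, 129, 129, 129, 132, 131, 131, 131, 109, 109, 109, 110, 115, 114, 114, 119, 130, 129, 129, 128, 128, 130, 128, 128, 128]
0.026 [126, 103, 110, 129, 128, 130, 127, 129, 129, 129, 131, 129, 128, 131, 129, 132, 130, 131, 132, 120, 104, 134, 132, 132, 130, 131, 130, 131, 129, 129, 129, 129, 128, 129, 130, 126]
t 20.82 pos [ 0.5711 -0.0632  0.131 ] sl [-0.0005 -0.1294] psi-yaw -2.4388 tilt [ 0. -0. -1.] j [ 0.78  0.33 -0.84  1.73  0.27  1.19  1.94] F [ 0.1  0.3 -0.7] T [ 0.15 -0.1   0.03] g 0.427
need tool mm [-0.1  0.1 74. ]
```

```bash
(python3 -m crank '[[[0,0,20,0,0.15],[0,0,20,0,0.15],[0,0,20,0,0.15],[0,0,10,0,0.15],[0,0,4,0,0.15],[0,0,0,0,0.15],[0,0,0,0.12,0.15],[0,0,0,0.12,0.15],[0,0,0,0.12,0.15],[0,0,0,0.12,0.15]]]'
python3 -m crank '[[[0,0,0,0.12,0.15],[0,0,0,0.12,0.15],[0,0,0,0.12,0.15],[0,0,0,0.12,0.15],[0,0,0,0.12,0.15],[0,0,0,0.12,0.15],[0,0,0,0.12,0.15],[0,0,0,0.12,0.15],[0,0,0,0.12,0.15],[0,0,0,0,0.15]]]'
python3 -m crank '[[[0,0,0,0.12,0.15],[0,0,0,0.12,0.15],[0,0,0,0.12,0.15],[0,0,0,0.12,0.15],[0,0,0,0.12,0.15],[0,0,0,0.12,0.15],[0,0,0,0.12,0.15],[0,0,0,0.12,0.15],[0,0,0,0,0.15]]]') |grep force
python3 -c "
from h import *
go(-.0005,-.1293,.057)"
```

```text
ft_force: [-0.6, 0.0, 0.0]
grip_force: 0.0
ft_force: [-0.3, -0.0, 0.3]
grip_force: 0.0
ft_force: [0.1, 0.2, 0.5]
grip_force: 0.3
t 23.23 pos [ 0.5721 -0.0623  0.0581] sl [ 0.0004 -0.1284] psi-yaw 1.3293 tilt [ 0.002  0.    -1.   ] j [ 0.39  0.33 -0.38  1.81  0.14  1.03 -0.48] F [0.1 0.2 0.5] T [ 0.11 -0.11  0.03] g 0.426
need tool mm [-1.1 -0.6  1.1]
```

```bash
(python3 -m crank '[[[-0.5,-0.3,0.5,0.1,0.15],[-0.5,-0.3,0.5,0.1,0.15],[0,0,0,0.1,0.15],[0,0,0,0.05,0.15],[0,0,0,0,0.15]]]')>/dev/null
for i in 1 2 3 4; do
python3 -c "
from h import *
go(-.0005,-.1293,.056)" | grep -v need;
(python3 -m crank '[[[0,0,0,0.04,0.15],[0,0,0,0.04,0.15],[0,0,0,0,0.15]]]')>/dev/null; done;python3 -c "
from h import *
go(-.0005,-.1293,.056)"
```

```text
t 23.65 pos [ 0.5709 -0.0633  0.0567] sl [-0.0007 -0.1296] psi-yaw 0.9831 tilt [ 0.002 -0.    -1.   ] j [ 0.35  0.32 -0.33  1.82  0.12  1.02 -0.81] F [0.  0.4 1. ] T [ 0.14 -0.15  0.03] g 0.423
t 23.9 pos [ 0.5707 -0.0634  0.0565] sl [-0.0008 -0.1297] psi-yaw 0.9031 tilt [ 0.001 -0.    -1.   ] j [ 0.34  0.32 -0.32  1.82  0.11  1.02 -0.88] F [0.5 0.6 0.3] T [ 0.06 -0.23  0.01] g 0.424
t 24.15 pos [ 0.5705 -0.0635  0.0563] sl [-0.001  -0.1299] psi-yaw 0.8225 tilt [ 0.001 -0.    -1.   ] j [ 0.33  0.32 -0.3   1.82  0.11  1.02 -0.96] F [0.4 0.3 1.1] T [ 0.08 -0.19  0.02] g 0.426
t 24.4 pos [ 0.5703 -0.0636  0.0561] sl [-0.0012 -0.13  ] psi-yaw 0.742 tilt [ 0.001 -0.    -1.   ] j [ 0.32  0.32 -0.29  1.82  0.1   1.02 -1.04] F [ 1.1  0.4 -0.5] T [ 0.02 -0.16  0.03] g 0.427
t 24.65 pos [ 0.5702 -0.0636  0.056 ] sl [-0.0013 -0.13  ] psi-yaw 0.6617 tilt [ 0. -0. -1.] j [ 0.31  0.31 -0.28  1.82  0.1   1.02 -1.11] F [0.7 0.5 0.7] T [ 0.06 -0.14  0.06] g 0.428
need tool mm [ 1.  -0.1  0. ]
```

```bash

for i in 1 2 3 4 5; do
(python3 -m crank '[[[0.3,0,0,0.04,0.15],[0,0,0,0.04,0.15],[0,0,0,0,0.15]]]')>/dev/null;python3 -c "
from h import *
go(-.0005,-.1293,.056)"|grep -v need; done
```

```text
t 24.9 pos [ 0.5704 -0.0635  0.056 ] sl [-0.0011 -0.1298] psi-yaw 0.5816 tilt [ 0. -0. -1.] j [ 0.29  0.31 -0.27  1.82  0.1   1.02 -1.19] F [ 1.4  0.  -0.1] T [ 0.06 -0.18  0.02] g 0.424
t 25.15 pos [ 0.5707 -0.0634  0.0559] sl [-0.0009 -0.1297] psi-yaw 0.5014 tilt [ 0. -0. -1.] j [ 0.28  0.31 -0.26  1.82  0.09  1.02 -1.27] F [ 1.4  0.2 -0. ] T [ 0.08 -0.14  0.09] g 0.424
t 25.4 pos [ 0.5709 -0.0633  0.0559] sl [-0.0006 -0.1296] psi-yaw 0.4214 tilt [ 0. -0. -1.] j [ 0.27  0.31 -0.24  1.82  0.09  1.02 -1.34] F [ 0.6  0.4 -0.7] T [ 0.05 -0.18  0.02] g 0.425
t 25.65 pos [ 0.5712 -0.0632  0.0559] sl [-0.0004 -0.1294] psi-yaw 0.3413 tilt [-0. -0. -1.] j [ 0.26  0.31 -0.23  1.82  0.08  1.02 -1.42] F [0.3 0.3 0.8] T [ 0.   -0.18 -0.05] g 0.426
t 25.9 pos [ 0.5714 -0.0632  0.0559] sl [-1.000e-04 -1.294e-01] psi-yaw 0.2612 tilt [-0. -0. -1.] j [ 0.25  0.31 -0.22  1.82  0.08  1.02 -1.5 ] F [ 0.4 -0.2  0.9] T [-0.05 -0.11 -0.02] g 0.423
```

```bash
(python3 -m crank '[[[0,0,0,0.1,0.15],[0,0,0,0.1,0.15],[0,0,0,0.1,0.15],[0,0,0,0.1,0.15],[0,0,0,0.1,0.15],[0,0,0,0.1,0.15],[0,0,0,0.1,0.15],[0,0,0,0.1,0.15],[0,0,0,0.1,0.15],[0,0,0,0,0.15]]]'
python3 -c "
from h import *
go(-.0005,-.1293,.13)"
python3 -m crank '[[[0,0,0,-0.1,0.15],[0,0,-10,0,0.15],[0,0,-20,0,0.15],[0,0,-20,0,0.15],[0,0,-20,0,0.15],[0,0,-5,-0.12,0.15],[0,0,0,-0.12,0.15],[0,0,0,-0.12,0.15],[0,0,0,-0.12,0.15],[0,0,0,-0.12,0.15]]]'
python3 -m crank '[[[0,0,0,-0.12,0.15],[0,0,0,-0.12,0.15],[0,0,0,-0.12,0.15],[0,0,0,-0.12,0.15],[0,0,0,-0.12,0.15],[0,0,0,-0.12,0.15],[0,0,0,-0.12,0.15],[0,0,0,-0.12,0.15],[0,0,0,-0.12,0.15],[0,0,0,-0.12,0.15]]]'
python3 -m crank '[[[0,0,0,-0.12,0.15],[0,0,0,-0.12,0.15],[0,0,0,-0.12,0.15],[0,0,0,-0.12,0.15],[0,0,0,-0.12,0.15],[0,0,0,-0.12,0.15],[0,0,0,-0.12,0.15],[0,0,0,-0.12,0.15],[0,0,0,-0.12,0.15],[0,0,0,-0.12,0.15]]]'
python3 -m crank '[[[0,0,0,-0.12,0.15],[0,0,0,-0.12,0.15],[0,0,0,-0.12,0.15],[0,0,0,-0.12,0.15],[0,0,0,-0.12,0.15],[0,0,0,-0.12,0.15],[0,0,0,-0.12,0.15],[0,0,0,-0.12,0.15],[0,0,0,-0.12,0.15],[0,0,0,-0.12,0.15]]]'
python3 -m crank '[[[0,0,0,-0.06,0.15],[0,0,0,0,0.15],[0,0,0,0,0.15]]]')|grep psi
python3 -c "
from h import *
snap('wrist','pics/w9.png')
prof('pics/w9.png')
go(-.0005,-.1293,.057)"
```

```text
t 26.73 pos [ 0.5711 -0.063   0.0557] sl [-0.0005 -0.1292] psi-yaw -0.6402 tilt [-0.001 -0.    -1.   ] j [ 0.14  0.3  -0.09  1.82  0.03  1.01 -2.36] F [-0.6 -0.2  0.4] T [ 0.06 -0.    0.01] g 0.422
0.02 [122, 99, 104, 122, 124, 122, 122, 123, 122, 123, 124, 125, 123, 123, 122, 126, 125, 125, 120, 114, 103, 99, 104, 109, 121, 163, 185, 187, 186, 188, 185, 171, 124, 122, 122, 122]
0.026 [115, 110, 105, 124, 121, 123, 122, 122, 121, 123, 123, 123, 123, 125, 123, 125, 125, 124, 125, 125, 103, 126, 127, 188, 187, 187, 186, 187, 186, 186, 186, 184, 173, 123, 121, 115]
t 30.37 pos [ 0.5714 -0.0633  0.1313] sl [-1.000e-04 -1.295e-01] psi-yaw -2.566 tilt [ 0. -0. -1.] j [ 0.58  0.28 -0.6   1.74  0.17  1.18  1.89] F [-0.2  0.2  0.1] T [ 0.15 -0.17  0.  ] g 0.423
need tool mm [ 0.2  0.4 74.3]
```

```bash
(python3 -m crank '[[[0,0,20,0,0.15],[0,0,20,0,0.15],[0,0,20,0,0.15],[0,0,10,0,0.15],[0,0,4.5,0,0.15],[0,0,0,0,0.15],[0,0,0,0.12,0.15],[0,0,0,0.12,0.15],[0,0,0,0.12,0.15],[0,0,0,0.12,0.15]]]'
python3 -m crank '[[[0,0,0,0.12,0.15],[0,0,0,0.12,0.15],[0,0,0,0.12,0.15],[0,0,0,0.12,0.15],[0,0,0,0.12,0.15],[0,0,0,0.12,0.15],[0,0,0,0.12,0.15],[0,0,0,0.12,0.15],[0,0,0,0.12,0.15],[0,0,0,0,0.15]]]'
python3 -m crank '[[[0,0,0,0.12,0.15],[0,0,0,0.12,0.15],[0,0,0,0.12,0.15],[0,0,0,0.12,0.15],[0,0,0,0.12,0.15],[0,0,0,0.12,0.15],[0,0,0,0.12,0.15],[0,0,0,0,0.15]]]') |grep force
python3 -c "
from h import *
go(-.0005,-.1293,.056)"
```

```text
ft_force: [-0.0, -0.4, -1.5]
grip_force: 0.0
ft_force: [0.5, 0.6, -0.3]
grip_force: 0.0
ft_force: [0.6, 1.1, 1.0]
grip_force: 0.2
t 32.7 pos [ 0.5726 -0.0626  0.0576] sl [ 0.0009 -0.1286] psi-yaw 1.3196 tilt [ 0.002 -0.    -1.   ] j [ 0.25  0.31 -0.21  1.82  0.08  1.02 -0.44] F [0.6 1.1 1. ] T [ 0.03 -0.12  0.04] g 0.428
need tool mm [-1.  -1.1  1.6]
```

```bash
(python3 -m crank '[[[-0.5,-0.5,0.6,0.1,0.15],[-0.5,-0.5,0.5,0.1,0.15],[0,0,0,0.1,0.15],[0,0,0,0.05,0.15],[0,0,0,0,0.15]]]')>/dev/null
for i in 1 2 3 4 ; do
python3 -c "
from h import *
go(-.0005,-.1293,.056)" | grep -v need;
(python3 -m crank '[[[0,0,0,0.03,0.15],[0,0,0,0.03,0.15],[0,0,0,0,0.15]]]')>/dev/null; done;python3 -c "
from h import *
go(-.0005,-.1293,.056)"
```

```text
t 33.12 pos [ 0.571  -0.0633  0.0562] sl [-0.0005 -0.1296] psi-yaw 0.9732 tilt [ 0.002 -0.    -1.   ] j [ 0.2   0.31 -0.16  1.82  0.06  1.01 -0.77] F [ 1.1  1.  -0.7] T [ 0.07 -0.17 -0.04] g 0.424
t 33.37 pos [ 0.5708 -0.0635  0.056 ] sl [-0.0007 -0.1297] psi-yaw 0.9135 tilt [ 0.001 -0.    -1.   ] j [ 0.2   0.31 -0.15  1.82  0.05  1.01 -0.83] F [1.1 0.2 0.9] T [ 0.05 -0.21  0.08] g 0.425
t 33.62 pos [ 0.5706 -0.0636  0.0557] sl [-0.0009 -0.1299] psi-yaw 0.8525 tilt [ 0.001 -0.    -1.   ] j [ 0.19  0.31 -0.14  1.83  0.05  1.01 -0.88] F [0.9 0.4 0.5] T [ 0.04 -0.13  0.03] g 0.425
t 33.87 pos [ 0.5704 -0.0636  0.0556] sl [-0.0011 -0.1299] psi-yaw 0.7918 tilt [ 0.001 -0.    -1.   ] j [ 0.18  0.3  -0.14  1.83  0.05  1.01 -0.94] F [-0.3  1.   0.1] T [ 0.1  -0.17  0.06] g 0.421
t 34.12 pos [ 0.5703 -0.0636  0.0555] sl [-0.0012 -0.1299] psi-yaw 0.7314 tilt [ 0. -0. -1.] j [ 0.17  0.3  -0.13  1.83  0.04  1.01 -1.  ] F [ 1.1  0.3 -0.2] T [ 0.07 -0.16  0.04] g 0.427
need tool mm [ 0.9  0.  -0.5]
```

```bash
for i in 1 2 3 4 5; do
(python3 -m crank '[[[0.2,0,-0.1,0.02,0.15],[0,0,0,0.02,0.15],[0,0,0,0,0.15]]]')>/dev/null;python3 -c "
from h import *
go(-.0005,-.1293,.056)"|grep -v need; done
```

```text
t 34.37 pos [ 0.5705 -0.0634  0.0555] sl [-0.001  -0.1298] psi-yaw 0.6888 tilt [ 0. -0. -1.] j [ 0.17  0.3  -0.12  1.83  0.04  1.01 -1.04] F [ 1.8 -0.1  1.3] T [ 0.05 -0.2   0.01] g 0.425
t 34.62 pos [ 0.5711 -0.0634  0.0556] sl [-0.0004 -0.1296] psi-yaw 0.6479 tilt [ 0.001 -0.    -1.   ] j [ 0.16  0.3  -0.11  1.83  0.04  1.01 -1.08] F [ 3.9  0.4 -0.9] T [ 0.05 -0.75  0.02] g 0.427
t 34.87 pos [ 0.5717 -0.0633  0.0557] sl [ 0.0002 -0.1294] psi-yaw 0.6072 tilt [ 0.002 -0.    -1.   ] j [ 0.16  0.3  -0.11  1.82  0.04  1.01 -1.12] F [ 4.7 -0.6 -3. ] T [-0.03 -1.2   0.06] g 0.423
t 35.12 pos [ 0.5724 -0.0633  0.0558] sl [ 0.0008 -0.1293] psi-yaw 0.5673 tilt [ 0.003 -0.    -1.   ] j [ 0.15  0.3  -0.1   1.82  0.04  1.01 -1.16] F [ 6.7 -1.1 -4. ] T [-0.01 -1.49  0.13] g 0.422
t 35.37 pos [ 0.5725 -0.0633  0.0558] sl [ 0.001  -0.1292] psi-yaw 0.5285 tilt [ 0.003 -0.001 -1.   ] j [ 0.15  0.3  -0.1   1.82  0.04  1.01 -1.2 ] F [ 7.2 -0.3 -4.3] T [-0.17 -1.58  0.56] g 0.422
```

```bash
python3 -m crank '[[[0,0,0,-0.1,0.15],[0,0,0,-0.1,0.15],[0,0,0,-0.1,0.15],[0,0,-10,0,0.15],[0,0,-20,0,0.15],[0,0,-20,0,0.15],[0,0,-20,0,0.15],[0,0,-20,0,0.15],[0,0,0,0,0.15]]]'>/dev/null
python3 -c "
from h import *
s=snap('wrist','pics/w10.png');snap('side','pics/s10.png')
prof('pics/w10.png')
go(-.0005,-.1293,.13)
a=cv2.resize(cv2.imread('pics/s10.png')[190:260,170:240],(400,400),interpolation=cv2.INTER_CUBIC)
c=proj('pics/w10.png',wd(0,-.10,.07)).round().astype(int);print(c)
y0=max(0,min(c[1]-70,244));x0=max(0,c[0]-70);print(x0,y0)
b=cv2.resize(cv2.imread('pics/w10.png')[y0:y0+140,x0:x0+140],(400,400),interpolation=cv2.INTER_CUBIC)
cv2.imwrite('pics/m10.png',np.hstack([a,b]))
for y in(-.0822,-.0812,-.0802):print(y,[((proj('pics/w10.png',wd(x,y,.089))-[x0,y0])*400/140+[400,0]).round(1) for x in(.05,0,-.05)])
"
```

```text
0.02 [124, 117, 113, 111, 110, 110, 112, 109, 155, 180, 205, 203, 203, 204, 205, 203, 200, 200, 199, 199, 199, 202, 205, 203, 202, 203, 202, 172, 120, 152, 200, 201, 199, 182, 133, 133]
0.026 [151, 146, 134, 137, 134, 132, 193, 204, 119, 171, 204, 205, 203, 204, 201, 202, 203, 188, 188, 193, 202, 200, 199, 203, 204, 204, 201, 177, 111, 202, 201, 198, 199, 135, 133, 133]
t 36.22 pos [ 0.5711 -0.0632  0.1469] sl [-0.0005 -0.1294] psi-yaw 0.8263 tilt [ 0.001 -0.    -1.   ] j [ 0.19  0.22 -0.14  1.74  0.03  1.19 -0.9 ] F [-0.2  0.8 -0. ] T [ 0.   -0.06  0.02] g 0.424
need tool mm [ 0.1 -0.1 16.9]
[231 178]
161 108
-0.0822 [array([688.2,  35.4]), array([546.5, 169.6]), array([416.6, 292.6])]
-0.0812 [array([685.5,  32.4]), array([543.8, 166.8]), array([413.9, 290. ])]
-0.0802 [array([682.8,  29.4]), array([541. , 164.1]), array([411.1, 287.5])]
```

View pics/m10.png

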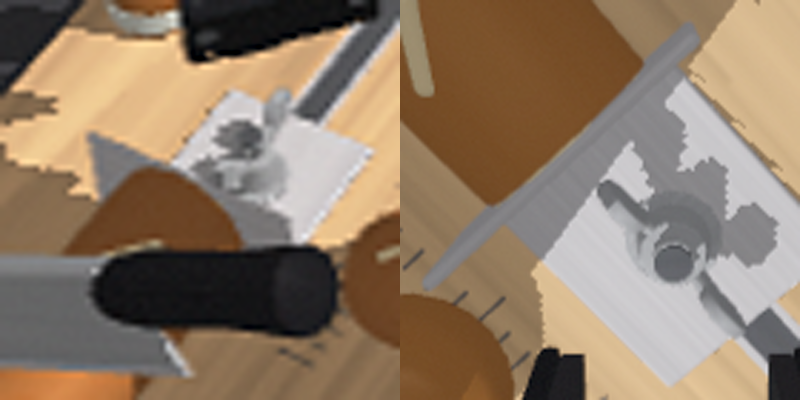

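```bash
python3 -m crank '[[[0,0,-20,0,0.15],[0,0,-20,0,0.15],[0,0,-20,0,0.15],[0,0,0,0,0.15],[0,0,0,0,0.15],[0,0,0,0,0.15]]]' && python3 -c "
from h import *
print(job.close_job())"
```

```text
time: 36.72
position: [0.5699, -0.063, 0.2041]
tool_rot: [-2.982, -0.985, 0.004]
ft_force: [-1.5, -0.3, 0.1]
grip_width: 0.426
grip_force: 0.0
the job is handed in; nothing more can be done
None
```

I pushed the stop up until its plate rests on the loaf's cut end, moving the loaf about 1 mm at most, and turned the wing nut until it stopped tight with its wings along the slicer's y axis. The arm finished clear and I handed the job in at about 37 s, but no verdict came back.

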